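Find the fuller screw tin by heft and show it to the stock scanner

ROBOT

A 6-joint arm with a two-finger parallel gripper is mounted at the origin on the work surface. World frame = base frame: x ahead of the robot, y to its left, z up, the work surface at z = 0. Lengths are in m, angles in rad, forces in N, time in s.
With the tool pointing down it reaches from about 0.35 to 0.775 m from the base axis. Payload 7.3 kg.
Tool frame: the origin (TCP) lies at the very end of the fingers, on their centre line; the grasp point (between the pads) lies 19 mm behind it; z points along the fingers, y is the direction in which the jaws open and shut (so a half turn about z gives the same grasp; the last joint's range is limited). The gripper opens to 92 mm and grips with 3 to 60 N. Pads are 19 mm wide; open, the fingers measure 130 mm over their backs; the gripper's body (75 mm by 190 mm) begins 47 mm behind the grasp point.
Start: joints at [-1.415, 0.342, 1.524, -0, 1.275, -0.146], TCP at [0.156, -0.501, 0.227] pointing down, gripper open.
Joint ranges: [-2.53, 2.53], [-0.77, 2.02], [0.04, 2.7], [-1, 4.14], [0.28, 2.66], [-3.11, 3.11]. Speed limits (rad/s): [2.57, 2.57, 3.14, 3.14, 3.14, 3.14].

INTERFACE

Orientations are given as [roll, pitch, yaw] about the fixed x, y, z axes, in that order (R = Rz(yaw) Ry(pitch) Rx(roll)).
In Python, from cell import robot gives the robot as it stands. The module is installed in compiled form; this text tells all that it offers.
- The arm moves only by the tool carry_out, never from a script. Its argument "series" is a list of rows, each an object with "jaw": the opening in per cent of the stroke, from 0 (shut) to 100 (fully open); "travel": the shift along the tool's x, y, z in units of 60 mm (1.0 is 60 mm), a list of three; "twist": the turn about the tool's z in units of 6 degrees (1.0 is 6 degrees). A call has 1 to 8 rows; each row shifts and turns the commanded pose from where the row before left it, along the tool's axes as they then stand; what a row does not reach is not made up. A row lasts 1/8 s, in which the tool goes at most 62.5 mm and 10.7 degrees, less where a joint would pass 70% of its speed; a pose out of reach is approached as far as the arm can. A call is refused whole if a number of a shift passes 1 or a number of a turn 1, either way. A call with a gripper value outside its range is refused whole. The fingers move at their own pace and stop on an object; "squeeze" is the grip in N (left out, the last holds). Time passes only in rows, so rows that do not move let the fingers close. It gives the time, the measured TCP pose, the force and the opening at its end, in the units of the state.
- robot.observe(): the state, without advancing time (a new reading comes with each control period).
- robot.read_camera(name): name is "side" or "top"; returns the picture (400x640x3 uint8, blue, green, red); there is no depth.
- robot.calibration(name): a dict with "intrinsics" (3x3 intrinsics, pixels), "k1" (the pictures are not rectified: a ray, as slopes to the right and down, at radius r is drawn at 1 + k1 r^2 times it, then the intrinsics apply), "cam_to_world" (4x4, takes a point from camera to world coordinates). Camera axes: x right, y up, looking along -z (the intrinsics and any distortion apply to the point x, -y, -z); pixel columns grow to the right and rows downward; lengths in m; the calibration is good to about 2 mm. A picture is of the moment at which its call begins. calibration takes no time and is no camera call.
- robot.hand_in(): hands the job in, once; it reports no verdict.
Trained networks look in the newest picture that a camera, given by its name, has taken for a name from the list of things; names that differ only in an ending like _2 or _b are one class to them, and where a whole thing is asked for, a point or a joint stands for the part that bears it (a point fixed in the world has none). Each returns a list of dicts, best first, with "score" (0 to 1); they miss things now and then, are a little off and sometimes report something else, mostly with a low value. They report only what shows in the picture. A call takes as long as a camera call.
- robot.regions_of(camera, query): "pixels" (400x640 bool, what is visible of it) and "xy" ([column, row] in pixels, amid what is visible of it).
The state is a dict: "time": time; "qpos": joint angles; "qvel": joint speeds; "joint_efforts": joint torques, N m; "tool_pos": TCP position; "tool_rot": TCP orientation; "contact_force": force on the tool from outside, world axes, zero at the start; "torque": the same for the moment, N m; "opening": finger opening in m.
Only numpy, scipy, OpenCV 4.12 (cv2) and the standard library are available. Lean on these libraries where they do the work, as an engineer would, in place of code of your own. Each camera call takes 0.05 s, during which the arm holds its last target. There are 200 camera calls.

TASK

Two opened tins of the same screws stand on the bench, alike from outside: lift each in turn clear of the bench to feel which is the fuller, heavier one, and leave the lighter one standing upright back where it stood. Then show the fuller tin to the stock scanner: hold it upright by its upper third, off the bench and touching nothing else, with its barcode label turned squarely to the scanner's window, level with the middle of the window and about 8 cm from it, and finish while still holding it there without moving. Keep both tins upright all the time and leave everything else on the bench where it is.

Things in the scene. Friction and masses are not known exactly. Their poses are not given: they have to be found in the camera images.
- tin_a_center (a point): centre (half-way up) of one of the two alike lidded round screw tins of bare steel, 56 mm diameter, 100 mm tall, standing upright on the bench (this point 50 mm above it). Its z axis is the tin's axis, its x axis points out through the middle of the barcode label. The two tins weigh between 0.2 and 0.8 kg, the fuller one at least 0.2 kg more than the other; which tin is the fuller cannot be seen, only felt by lifting
- tin_b_center (a point): centre (half-way up) of the other of the two alike lidded round screw tins of bare steel, 56 mm diameter, 100 mm tall, standing upright on the bench (this point 50 mm above it). Its z axis is the tin's axis, its x axis points out through the middle of the barcode label. The two tins weigh between 0.2 and 0.8 kg, the fuller one at least 0.2 kg more than the other; which tin is the fuller cannot be seen, only felt by lifting
- tin_a_label (a point): middle of tin_a's barcode label: a white paper patch with black bars, 38 mm wide round the tin and 34 mm tall, low on the side of the tin; this point lies on the tin's wall 28 mm from the tin's axis, 26 mm above its underside; x axis straight out of the label, z up
- tin_b_label (a point): middle of tin_b's barcode label: a white paper patch with black bars, 38 mm wide round the tin and 34 mm tall, low on the side of the tin; this point lies on the tin's wall 28 mm from the tin's axis, 26 mm above its underside; x axis straight out of the label, z up
- tin_a: the same tin as tin_a_center, origin in the centre of its underside, same axes
- tin_b: the same tin as tin_b_center, origin in the centre of its underside, same axes
- scanner_window (a point): middle of the dark upright glass window (58 x 60 mm) of the hands-free stock scanner, a black box-shaped head 72 x 80 mm on a round 100 mm foot, 140 mm tall in all, fixed to the bench; this point is 85 mm above the bench. Its x axis points from the window into the scanner (a tin shown squarely has its label's x axis along this x axis), -x straight out of the window, z up
- scanner: the whole scanner, origin in the centre of its underside on the bench, axes as for the window; the window's face lies 38 mm to -x of it
- table: the wooden workbench; its top is the work surface at height 0
- jar_large_center (a point): bystander: centre of a glass jar of fixings with a steel lid, 64 mm diameter, 78 mm tall
- jar_small_center (a point): bystander: centre of a small glass jar with a steel lid, 48 mm diameter, 56 mm tall
- wrench: bystander: steel wrench 190 mm long lying along its x axis, origin at the middle of its underside
- screwdriver: bystander: screwdriver 200 mm long with a wooden handle, lying along its x axis, origin at the middle of its underside
- disc: bystander: grinding disc 115 mm diameter, 9 mm thick, lying flat, origin at the centre of its underside
- bar_stock: bystander: dark steel bar 160 x 25 x 12 mm lying flat along its x axis, origin at the centre of its underside
- spray: bystander: white spray bottle 72 mm diameter, 215 mm tall, origin at the centre of its underside

How it is judged:
By the outcome, as a careful person would: the job done as asked, in the order asked, and still so for the second after the job is handed in, while the arm keeps its last pose, push and grip.
It also fails if it takes over 72 s, if anything falls off the work surface, if the arm or the gripper's body presses on something with over 40 N, if the wrist force passes 120 N, or if a joint passes its speed limit or range.

## Working session

There is one attempt and no reset: what is moved stays moved. The work goes in short steps, Python scripts to look and compute and a tool call to move; the robot and the scene stay as the last step left them, time stands still between calls to the robot, and variables do not carry over. Pictures are saved under pics/ and viewed, about 8 in all and at most 12, crops included, and the job is handed in when it is done.

Besides the shell and the picture viewer there is one more tool, called after ">>>" as name(argument=value, ...), one argument or row to a line, values as JSON. carry_out: Moves the arm, as the interface text tells. Its arguments: {"type":"object","properties":{"series":{"type":"array"},"squeeze":{"type":"number"}},"required":["series"]}

```bash
mkdir -p pics; cat > h.py <<'E'
import numpy as np, cv2
from cell import robot
def ray(cam,px):
    c=robot.calibration(cam);K=np.array(c["intrinsics"]);T=np.array(c["cam_to_world"]);k=c["k1"]
    d=np.linalg.inv(K)@[px[0],px[1],1];d=d[:2]
    r=np.linalg.norm(d);u=r
    for _ in range(20):u=r/(1+k*u*u)
    d=d*(u/r if r>0 else 1)
    v=T[:3,:3]@[d[0],-d[1],-1];return T[:3,3],v
def atz(cam,px,z):
    o,v=ray(cam,px);return o+v*(z-o[2])/v[2]
def proj(cam,P):
    c=robot.calibration(cam);K=np.array(c["intrinsics"]);T=np.array(c["cam_to_world"]);k=c["k1"]
    p=T[:3,:3].T@(np.array(P)-T[:3,3]);s=np.array([p[0],-p[1]])/-p[2]
    s=s*(1+k*(s@s));return (K@[s[0],s[1],1])[:2]
E
python3 - <<'E'
from h import *
np.set_printoptions(precision=3,suppress=True)
s=robot.observe();print({k:np.round(v,3) for k,v in s.items()})
for c in("side","top"):
    im=robot.read_camera(c);cv2.imwrite(f"pics/{c}0.png",im)
    cal=robot.calibration(c);print(c,cal["intrinsics"],cal["k1"],np.array(cal["cam_to_world"]))
    for q in("tin_a","tin_a_label","scanner","scanner_window","spray","jar_large_center"):
        for r in robot.regions_of(c,q):
            ys,xs=np.nonzero(r["pixels"]);print(c,q,round(r["score"],2),np.round(r["xy"]),(xs.min(),xs.max(),ys.min(),ys.max()) if len(xs) else 0, len(xs))
E
```

```text
{'time': np.float64(0.0), 'qpos': array([-1.415,  0.343,  1.525,  0.   ,  1.275, -0.146]), 'qvel': array([-0.   , -0.001, -0.   ,  0.   ,  0.001, -0.001]), 'joint_efforts': array([  0.003, -43.123, -24.422,   0.072,   0.056,  -0.   ]), 'tool_pos': array([ 0.156, -0.501,  0.226]), 'tool_rot': array([-3.14 , -0.   ,  0.302]), 'contact_force': array([ 0.326, -0.63 , -0.359]), 'torque': array([-0.002, -0.003,  0.001]), 'opening': np.float64(0.092)}
side [[499.764   0.    317.36 ]
 [  0.    499.764 207.203]
 [  0.      0.      1.   ]] -0.1078210910802994 [[-0.956  0.181 -0.229  0.239]
 [-0.292 -0.55   0.783  1.029]
 [ 0.016  0.815  0.579  0.83 ]
 [ 0.     0.     0.     1.   ]]
side tin_a 0.85 [344. 160.] (np.int64(334), np.int64(352), np.int64(142), np.int64(178)) 628
side tin_a 0.71 [320. 196.] (np.int64(310), np.int64(330), np.int64(179), np.int64(220)) 798
side tin_a_label 0.68 [344. 157.] (np.int64(334), np.int64(351), np.int64(143), np.int64(178)) 566
side scanner 0.63 [270. 274.] (np.int64(248), np.int64(293), np.int64(238), np.int64(310)) 2831
side scanner_window 0.58 [271. 272.] (
[... 663 characters left out ...]
int64(206)) 614
top tin_a 0.39 [294. 147.] (np.int64(289), np.int64(306), np.int64(138), np.int64(159)) 323
top tin_a_label 0.57 [445. 196.] (np.int64(431), np.int64(464), np.int64(181), np.int64(208)) 692
top scanner 0.7 [230. 194.] (np.int64(205), np.int64(252), np.int64(169), np.int64(214)) 1449
top scanner_window 0.83 [229. 191.] (np.int64(204), np.int64(252), np.int64(169), np.int64(214)) 1457
top spray 0.89 [180. 248.] (np.int64(147), np.int64(201), np.int64(232), np.int64(260)) 1166
top jar_large_center 0.77 [396. 127.] (np.int64(385), np.int64(410), np.int64(115), np.int64(144)) 572
top jar_large_center 0.61 [444. 195.] (np.int64(432), np.int64(464), np.int64(182), np.int64(207)) 632
```

```bash
python3 - <<'E'
import cv2
a=cv2.imread("pics/side0.png")[120:370,210:530];cv2.imwrite("pics/s1.png",cv2.resize(a,(768,600),interpolation=cv2.INTER_CUBIC))
a=cv2.imread("pics/top0.png")[90:290,120:500];cv2.imwrite("pics/t1.png",cv2.resize(a,(800,421),interpolation=cv2.INTER_CUBIC))
E
```

```text
(no output)
```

View pics/s1.png

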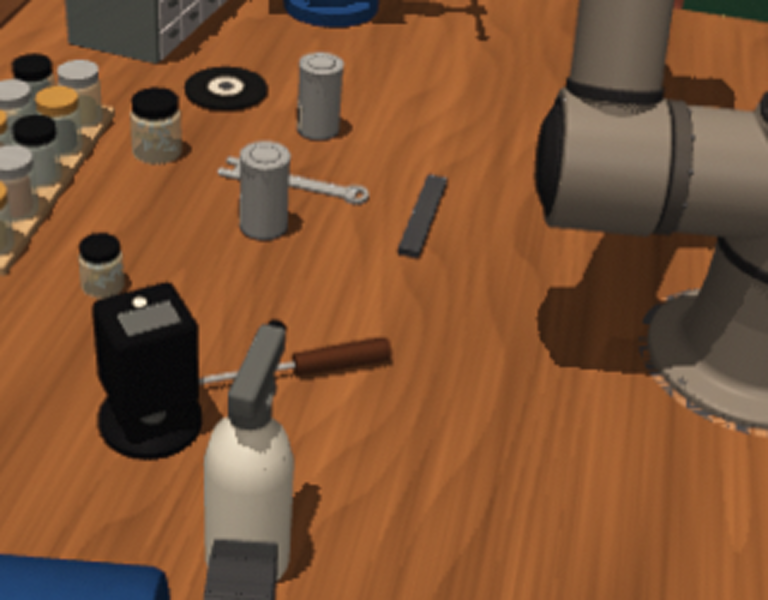

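View pics/t1.png

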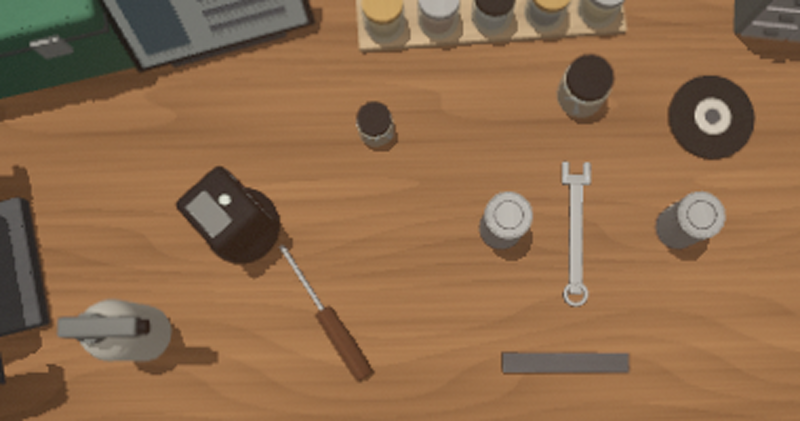

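The side crop shows the near tin at about (265,190) and the far one at (320,95), which has a bit of label on its left edge. In the top crop the lids are at (508,215) and (701,215), and the scanner head is at (228,210). Its window direction isn't clear, so I'm enhancing the dark area and both tins.

```bash
python3 - <<'E'
from h import *
np.set_printoptions(precision=4,suppress=True)
s=cv2.imread("pics/side0.png");t=cv2.imread("pics/top0.png")
def cr(im,x,y,w,h,g,W=400,H=300):
    a=im[y:y+h,x:x+w].astype(float)/255;a=np.clip(a**g*255,0,255).astype(np.uint8)
    return cv2.resize(a,(W,H),interpolation=cv2.INTER_CUBIC)
top=np.hstack([cr(s,235,230,80,80,.4,),cr(t,195,160,72,64,.4)])
bot=np.hstack([cr(s,300,136,64,88,.8),cr(t,340,176,130,40,.8)])
cv2.imwrite("pics/c1.png",np.vstack([top,bot]))
for n,p in(("t1",(361.3,192.3)),("t2",(453,192.3))):print(n,atz("top",p,.1))
for n,p in(("t1",(210+265/2.4,120+155/2.4)),("t2",(210+321/2.4,120+64/2.4))):print(n,"side",atz("side",p,.1))
for n,p in(("foot",(241,228)),):print(n,atz("top",(120+p[0]*.475,90+p[1]*.475),.01))
for p in((220,167),(178,207),(268,210)):print("headtop",atz("top",(120+p[0]*.475,90+p[1]*.475),.14))
E
```

```text
t1 [ 0.5494 -0.0636  0.1   ]
t2 [ 0.5431 -0.2944  0.1   ]
t1 side [ 0.5498 -0.0603  0.1   ]
t2 side [ 0.5434 -0.2874  0.1   ]
foot [0.5572 0.2728 0.01  ]
headtop [0.6084 0.2702 0.14  ]
headtop [0.5628 0.3184 0.14  ]
headtop [0.5564 0.2144 0.14  ]
```

View pics/c1.png

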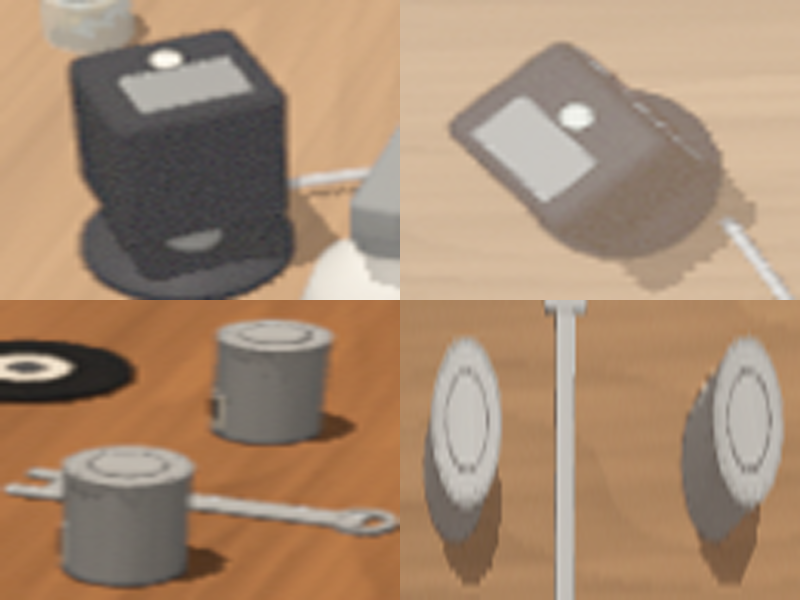

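The enhanced view shows the scanner's LED and glints along the upper-right edge of its head, so its window faces +x,-y. Both tin labels face roughly +x, seen at the left edge of each tin. Next: fit the tin positions by silhouette and rectify the scanner's top face.

```bash
cat > fit.py <<'E'
from h import *
from scipy.optimize import minimize
np.set_printoptions(precision=4,suppress=True)
im={c:cv2.imread(f"pics/{c}0.png") for c in("side","top")}
def hull(cam,x,y,z0=0,h=.1,r=.028):
    a=np.linspace(0,2*np.pi,40);P=[(x+r*np.cos(t),y+r*np.sin(t),z) for t in a for z in(z0,z0+h)]
    return cv2.convexHull(np.array([proj(cam,p) for p in P],np.float32))[:,0]
def fit(xy,cams=("side","top")):
    M={}
    for c in cams:
        hv=cv2.cvtColor(im[c],cv2.COLOR_BGR2HSV);m=(hv[...,1]<75).astype(np.uint8)
        h=hull(c,*xy,-.0,.1,.036);k=np.zeros_like(m);cv2.fillConvexPoly(k,np.int32(h),1)
        M[c]=(cv2.medianBlur(m*k,5),)
    def cost(p):
        s=0
        for c in cams:
            m=M[c][0];k=np.zeros_like(m);cv2.fillConvexPoly(k,np.int32(hull(c,*p)*16),1,shift=4)
            s+=1-(m&k).sum()/max(1,(m|k).sum())
        return s
    r=minimize(cost,xy,method="Nelder-Mead",options=dict(initial_simplex=np.array(xy)+[[0,0],[.006,0],[0,.006]],xatol=2e-4,fatol=1e-4));return r.x,r.fun
if __name__=="__main__":
    for xy in((.5495,-.062),(.543,-.291)):
        print(fit(xy),fit(xy,("top",)),fit(xy,("side",)))
    # rectified z=.14 plane around the scanner, 2 px/mm ; columns=-y, rows=-x
    G=np.zeros((400,400,2),np.float32)
    for i in range(400):
        for j in range(400):G[i,j]=proj("top",(.66-i/2000,.37-j/2000,.14))
    R=cv2.remap(im["top"],G,None,cv2.INTER_CUBIC)
    hv=cv2.cvtColor(R,cv2.COLOR_BGR2HSV);m=((hv[...,2]>110)&(hv[...,1]<60)).astype(np.uint8)
    n,l,st,ce=cv2.connectedComponentsWithStats(m)
    for i in range(1,n):
        if st[i,4]>150:
            q=np.argwhere(l==i)[:,::-1].astype(np.float32);b=cv2.minAreaRect(q)
            print("rect xy",.66-b[0][1]/2000,.37-b[0][0]/2000,np.array(b[1])/2,b[2],st[i,4])
    R=(np.clip((R/255.)**.45,0,1)*255).astype(np.uint8)
    S=im["side"][225:320,235:330];S=(np.clip((S/255.)**.35,0,1)*255).astype(np.uint8)
    cv2.imwrite("pics/r1.png",np.hstack([R,cv2.resize(S,(400,400),interpolation=cv2.INTER_CUBIC)]))
    for n,p,z in(("jar_s",(375,118),.056),("spraybody",(135,333),.15),("spraytip",(65,327),.2),("driver",(283,250),.005),("driver",(362,375),.01)):
        print(n,atz("top",(120+p[0]*.475,90+p[1]*.475),z))
E
python3 fit.py
```

```text
Traceback (most recent call last):
  File "fit.py", line 23, in <module>
    print(fit(xy),fit(xy,("top",)),fit(xy,("side",)))
          ~~~^^^^
  File "fit.py", line 20, in fit
    r=minimize(cost,xy,method="Nelder-Mead",options=dict(initial_simplex=np.array(xy)+[[0,0],[.006,0],[0,.006]],xatol=2e-4,fatol=1e-4));return r.x,r.fun
  File "fit.py", line 17, in cost
    m=M[c][0];k=np.zeros_like(m);cv2.fillConvexPoly(k,np.int32(hull(c,*p)*16),1,shift=4)
                                                               ~~~~^^^^^^
  File "fit.py", line 7, in hull
    return cv2.convexHull(np.array([proj(cam,p) for p in P],np.float32))[:,0]
                                    ~~~~^^^^^^^
  File "h.py", line 13, in proj
    c=robot.calibration(cam);K=np.array(c["intrinsics"]);T=np.array(c["cam_to_world"]);k=c["k1"]
ValueError: time passes only in moves, steps and waits
```

```bash
sed -i 's/robot\.calibration(cam)/CAL[cam]/' h.py; sed -i '2a CAL={c:robot.calibration(c) for c in ("side","top")}' h.py; python3 fit.py; python3 -c "
from cell import robot;print(robot.observe()['time'])"
```

```text
(array([ 0.5518, -0.0647]), np.float64(0.1781393022698714)) (array([ 0.5512, -0.0641]), np.float64(0.05860805860805862)) (array([ 0.5529, -0.0644]), np.float64(0.10677382319173367))
(array([ 0.5456, -0.2951]), np.float64(0.21161228301592772)) (array([ 0.5456, -0.2951]), np.float64(0.06398809523809523)) (array([ 0.549 , -0.2973]), np.float64(0.13343328335832083))
rect xy 0.5549332733154297 0.2838712692260742 [49.7873 30.3138] 48.6522216796875 5715
rect xy 0.5710000000000001 0.26525 [13.  14.5] 90.0 623
rect xy 0.4901437072753907 0.18393679809570312 [59.4075  6.2979] 57.757537841796875 1120
jar_s [0.686 0.094 0.056]
spraybody [0.4197 0.3617 0.15  ]
spraytip [0.4257 0.4206 0.2   ]
driver [0.5277 0.2189 0.005 ]
driver [0.3655 0.1189 0.01  ]
0.7
```

View pics/r1.png

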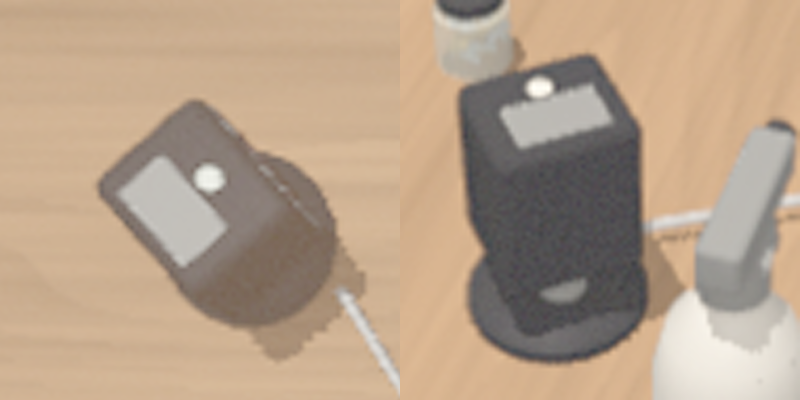

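The scanner's top label and LED give the outward window normal as (0.66,-0.75). The window is at about (0.588,0.246), so the tin axis target is (0.659,0.165) with label yaw 131.4°. The tins are at (0.5515,-0.064) and (0.5455,-0.295). I'll move above the far tin first.

>>> carry_out(
  series=[
    {"jaw": 100,"travel": [0.9,-0.17,0],"twist": 0},
    {"jaw": 100,"travel": [0.9,-0.17,0],"twist": 0},
    {"jaw": 100,"travel": [0.9,-0.17,0],"twist": 0},
    {"jaw": 100,"travel": [0.9,-0.17,0],"twist": 0},
    {"jaw": 100,"travel": [0.9,-0.17,0],"twist": 0},
    {"jaw": 100,"travel": [0.9,-0.17,0],"twist": 0},
    {"jaw": 100,"travel": [0.9,-0.17,0],"twist": 0},
    {"jaw": 100,"travel": [0.9,-0.17,0],"twist": 0},
  ],
  squeeze=40,
)

```text
time: 1.7
tool_pos: [0.5458, -0.294, 0.2268]
tool_rot: [3.141, -0.0, 0.302]
contact_force: [0.6, -1.3, -0.7]
opening: 0.0919
```

>>> carry_out(
  series=[
    {"jaw": 100,"travel": [0,0,0.7],"twist": 0},
    {"jaw": 100,"travel": [0,0,0.7],"twist": 0},
    {"jaw": 100,"travel": [0,0,0.7],"twist": 0},
    {"jaw": 100,"travel": [0,0,0.4],"twist": 0},
    {"jaw": 100,"travel": [0,0,0.2],"twist": 0},
    {"jaw": 100,"travel": [0,0,0],"twist": 0},
  ],
)

```text
time: 2.45
tool_pos: [0.5442, -0.2949, 0.0644]
tool_rot: [-3.141, 0.001, 0.302]
contact_force: [0.1, -1.0, 0.3]
opening: 0.0918
```

```bash
python3 - <<'E'
from h import *
s=robot.observe();print(s["tool_pos"],s["contact_force"])
t=robot.read_camera("top");cv2.imwrite("pics/top1.png",t);d=robot.read_camera("side");cv2.imwrite("pics/side1.png",d)
a=cv2.resize(t[160:230,410:490],(400,350),interpolation=2);b=cv2.resize(d[110:190,300:380],(400,350),interpolation=2)
cv2.imwrite("pics/g1.png",np.hstack([a,b]))
E
```

```text
[ 0.5441922  -0.29490955  0.06439563] [ 0.14159277 -0.95045632  0.32590719]
```

View pics/g1.png

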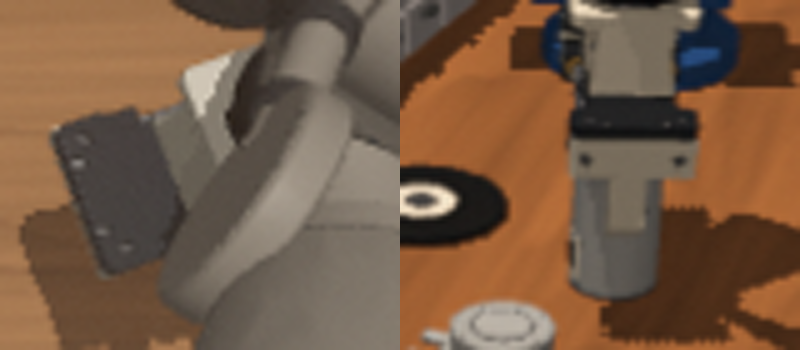

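The open fingers straddle the far tin's upper part in the side crop (625,200), roughly centred. I'll close and lift.

>>> carry_out(
  series=[
    {"jaw": 40,"travel": [0,0,0],"twist": 0},
    {"jaw": 40,"travel": [0,0,0],"twist": 0},
    {"jaw": 40,"travel": [0,0,0],"twist": 0},
    {"jaw": 40,"travel": [0,0,0],"twist": 0},
    {"jaw": 40,"travel": [0,0,0],"twist": 0},
    {"jaw": 40,"travel": [0,0,0],"twist": 0},
    {"jaw": 40,"travel": [0,0,0],"twist": 0},
    {"jaw": 40,"travel": [0,0,0],"twist": 0},
  ],
  squeeze=40,
)

```text
time: 3.55
tool_pos: [0.5443, -0.2949, 0.0648]
tool_rot: [3.142, -0.0, 0.302]
contact_force: [-0.3, 2.2, 2.0]
opening: 0.0556
```

>>> carry_out(
  series=[
    {"jaw": 40,"travel": [0,0,-0.2],"twist": 0},
    {"jaw": 40,"travel": [0,0,-0.4],"twist": 0},
    {"jaw": 40,"travel": [0,0,-0.4],"twist": 0},
    {"jaw": 40,"travel": [0,0,0],"twist": 0},
    {"jaw": 40,"travel": [0,0,0],"twist": 0},
    {"jaw": 40,"travel": [0,0,0],"twist": 0},
    {"jaw": 40,"travel": [0,0,0],"twist": 0},
  ],
)

```text
time: 4.42
tool_pos: [0.5439, -0.2948, 0.1238]
tool_rot: [-3.14, 0.001, 0.302]
contact_force: [-0.2, -0.4, -3.0]
opening: 0.0553
```

```bash
cat > st.py <<'E'
from h import *
s=robot.observe();print({k:np.round(s[k],4) for k in("time","qpos","tool_pos","tool_rot","contact_force","torque","joint_efforts","opening")})
E
python3 st.py
```

```text
{'time': np.float64(4.425), 'qpos': array([-6.2040e-01,  6.0320e-01,  1.3895e+00, -1.0000e-04,  1.1504e+00,
        6.4870e-01]), 'tool_pos': array([ 0.5439, -0.2948,  0.1238]), 'tool_rot': array([-3.1404e+00,  1.0000e-03,  3.0180e-01]), 'contact_force': array([-0.2139, -0.3592, -3.0354]), 'torque': array([-0.0245,  0.0565,  0.0109]), 'joint_efforts': array([ 1.70000e-03, -5.63237e+01, -2.38563e+01,  8.20000e-02,
       -9.60000e-03, -3.00000e-04]), 'opening': np.float64(0.0553)}
```

Tin 2 weighs about 3 N (0.3 kg). I'll set it back by the same shift and go to the other tin.

>>> carry_out(
  series=[
    {"jaw": 40,"travel": [0,0,0.4],"twist": 0},
    {"jaw": 40,"travel": [0,0,0.4],"twist": 0},
    {"jaw": 40,"travel": [0,0,0.15],"twist": 0},
    {"jaw": 40,"travel": [0,0,0.05],"twist": 0},
    {"jaw": 40,"travel": [0,0,0],"twist": 0},
    {"jaw": 40,"travel": [0,0,0],"twist": 0},
  ],
)

```text
time: 5.18
tool_pos: [0.5448, -0.2954, 0.0654]
tool_rot: [3.14, -0.001, 0.302]
contact_force: [0.1, 0.2, -3.4]
opening: 0.0557
```

>>> carry_out(
  series=[
    {"jaw": 100,"travel": [0,0,0],"twist": 0},
    {"jaw": 100,"travel": [0,0,0],"twist": 0},
    {"jaw": 100,"travel": [0,0,0],"twist": 0},
    {"jaw": 100,"travel": [0,0,0],"twist": 0},
    {"jaw": 100,"travel": [0,0,-0.3],"twist": 0},
    {"jaw": 100,"travel": [0,0,-0.9],"twist": 0},
    {"jaw": 100,"travel": [0,0,-0.9],"twist": 0},
    {"jaw": 100,"travel": [0,0,0],"twist": 0},
  ],
)

```text
time: 6.18
tool_pos: [0.5466, -0.2965, 0.1975]
tool_rot: [3.132, -0.007, 0.302]
contact_force: [-0.1, -0.6, -0.1]
opening: 0.0918
```

>>> carry_out(
  series=[
    {"jaw": 100,"travel": [0.25,-0.73,0],"twist": 0},
    {"jaw": 100,"travel": [0.25,-0.73,0],"twist": 0},
    {"jaw": 100,"travel": [0.25,-0.73,0],"twist": 0},
    {"jaw": 100,"travel": [0.25,-0.73,0],"twist": 0},
    {"jaw": 100,"travel": [0.25,-0.73,0],"twist": 0},
    {"jaw": 100,"travel": [0,0,0],"twist": 0},
    {"jaw": 100,"travel": [0,0,0],"twist": 0},
  ],
)

```text
time: 7.05
tool_pos: [0.5507, -0.0639, 0.1907]
tool_rot: [3.141, 0.0, 0.302]
contact_force: [-0.6, 0.3, 1.0]
opening: 0.0919
```

```bash
cat > tins.py <<'E'
from fit import *
import sys
n=sys.argv[1]
for c in im: im[c]=robot.read_camera(c);cv2.imwrite(f"pics/{c}{n}.png",im[c])
for c in im:
    for r in robot.regions_of(c,"tin_a"):
        ys,xs=np.nonzero(r["pixels"]);print(c,round(r["score"],2),np.round(r["xy"],1),(xs.min(),xs.max(),ys.min(),ys.max()))
print("t2 top",fit((.5455,-.295),("top",)),"side",fit((.549,-.297),("side",)),robot.observe()["contact_force"])
E
python3 tins.py 2
```

```text
side 0.75 [344.1 158.9] (np.int64(334), np.int64(352), np.int64(142), np.int64(178))
top 0.88 [443.7 194.5] (np.int64(432), np.int64(464), np.int64(181), np.int64(207))
top 0.56 [361.4 201.3] (np.int64(351), np.int64(371), np.int64(195), np.int64(208))
t2 top (array([ 0.5455, -0.2954]), np.float64(0.060830860534124676)) side (array([ 0.5499, -0.2977]), np.float64(0.12298682284040996)) [ 0.1035 -0.052   0.7408]
```

Tin 2 is back where it stood. Descending on tin 1.

>>> carry_out(
  series=[
    {"jaw": 100,"travel": [0,0,0.7],"twist": 0},
    {"jaw": 100,"travel": [0,0,0.7],"twist": 0},
    {"jaw": 100,"travel": [0,0,0.5],"twist": 0},
    {"jaw": 100,"travel": [0,0,0.2],"twist": 0},
    {"jaw": 100,"travel": [0,0,0],"twist": 0},
    {"jaw": 100,"travel": [0,0,0],"twist": 0},
  ],
)

```text
time: 8.0
tool_pos: [0.5517, -0.064, 0.066]
tool_rot: [3.14, -0.002, 0.302]
contact_force: [-0.5, -0.4, -0.1]
opening: 0.092
```

>>> carry_out(
  series=[
    {"jaw": 40,"travel": [0,0,0],"twist": 0},
    {"jaw": 40,"travel": [0,0,0],"twist": 0},
    {"jaw": 40,"travel": [0,0,0],"twist": 0},
    {"jaw": 40,"travel": [0,0,0],"twist": 0},
    {"jaw": 40,"travel": [0,0,0],"twist": 0},
    {"jaw": 40,"travel": [0,0,0],"twist": 0},
    {"jaw": 40,"travel": [0,0,0],"twist": 0},
    {"jaw": 40,"travel": [0,0,0],"twist": 0},
  ],
  squeeze=40,
)

```text
time: 9.0
tool_pos: [0.5509, -0.0636, 0.0648]
tool_rot: [3.141, -0.0, 0.302]
contact_force: [-0.2, 0.7, 1.2]
opening: 0.0557
```

>>> carry_out(
  series=[
    {"jaw": 40,"travel": [0,0,-0.2],"twist": 0},
    {"jaw": 40,"travel": [0,0,-0.4],"twist": 0},
    {"jaw": 40,"travel": [0,0,-0.4],"twist": 0},
    {"jaw": 40,"travel": [0,0,0],"twist": 0},
    {"jaw": 40,"travel": [0,0,0],"twist": 0},
    {"jaw": 40,"travel": [0,0,0],"twist": 0},
    {"jaw": 40,"travel": [0,0,0],"twist": 0},
  ],
)

```text
time: 9.88
tool_pos: [0.5504, -0.0635, 0.1238]
tool_rot: [-3.141, 0.001, 0.302]
contact_force: [-0.0, -0.3, -6.7]
opening: 0.0551
```

```bash
python3 st.py
```

```text
{'time': np.float64(9.875), 'qpos': array([-2.5310e-01,  4.9590e-01,  1.5859e+00, -1.0000e-04,  1.0614e+00,
        1.0160e+00]), 'tool_pos': array([ 0.5504, -0.0635,  0.1238]), 'tool_rot': array([-3.1408e+00,  1.4000e-03,  3.0180e-01]), 'contact_force': array([-0.0103, -0.3407, -6.6615]), 'torque': array([ 0.0465,  0.0171, -0.0328]), 'joint_efforts': array([ 1.06000e-02, -5.14451e+01, -2.34449e+01,  6.50000e-02,
       -3.07000e-02, -2.00000e-04]), 'opening': np.float64(0.0551)}
```

Tin 1 weighs about 6.7 N against 3.0 N, so tin 1 is the fuller one. I'll carry it over near the scanner, high.

>>> carry_out(
  series=[
    {"jaw": 40,"travel": [0,0,-0.4],"twist": 0},
    {"jaw": 40,"travel": [0.2,-0.2,-0.4],"twist": 0},
    {"jaw": 40,"travel": [0.5,-0.55,0],"twist": 0},
    {"jaw": 40,"travel": [0.6,-0.65,0],"twist": 0},
    {"jaw": 40,"travel": [0.6,-0.65,0],"twist": 0},
    {"jaw": 40,"travel": [0.5,-0.55,0],"twist": 0},
    {"jaw": 40,"travel": [0.3,-0.35,0],"twist": 0},
    {"jaw": 40,"travel": [0.15,-0.15,0],"twist": 0},
  ],
)

```text
time: 10.88
tool_pos: [0.6587, 0.1664, 0.1716]
tool_rot: [-3.141, 0.002, 0.304]
contact_force: [0.7, -0.0, -6.1]
opening: 0.0554
```

>>> carry_out(
  series=[
    {"jaw": 40,"travel": [0,0,0],"twist": -0.5},
    {"jaw": 40,"travel": [0,0,0],"twist": -1},
    {"jaw": 40,"travel": [0,0,0],"twist": -1},
    {"jaw": 40,"travel": [0,0,0],"twist": -1},
    {"jaw": 40,"travel": [0,0,0],"twist": -1},
    {"jaw": 40,"travel": [0,0,0],"twist": -1},
    {"jaw": 40,"travel": [0,0,0],"twist": -1},
    {"jaw": 40,"travel": [0,0,0],"twist": -1},
  ],
)

```text
time: 11.88
tool_pos: [0.6586, 0.1636, 0.1723]
tool_rot: [-3.141, 0.001, 1.09]
contact_force: [-0.4, 0.2, -5.6]
opening: 0.0552
```

>>> carry_out(
  series=[
    {"jaw": 40,"travel": [0,0,0],"twist": -1},
    {"jaw": 40,"travel": [0,0,0],"twist": -1},
    {"jaw": 40,"travel": [0,0,0],"twist": -1},
    {"jaw": 40,"travel": [0,0,0],"twist": -1},
    {"jaw": 40,"travel": [0,0,0],"twist": -1},
    {"jaw": 40,"travel": [0,0,0],"twist": -1},
    {"jaw": 40,"travel": [0,0,0],"twist": -1},
    {"jaw": 40,"travel": [0,0,0],"twist": -1},
  ],
)

```text
time: 12.88
tool_pos: [0.6585, 0.1636, 0.1723]
tool_rot: [-3.14, 0.0, 1.927]
contact_force: [0.3, 0.6, -5.9]
opening: 0.0555
```

>>> carry_out(
  series=[
    {"jaw": 40,"travel": [0,0,0],"twist": -1},
    {"jaw": 40,"travel": [0,0,0],"twist": -1},
    {"jaw": 40,"travel": [0,0,0],"twist": -1},
    {"jaw": 40,"travel": [0,0,0],"twist": -1},
    {"jaw": 40,"travel": [0,0,0],"twist": -1},
    {"jaw": 40,"travel": [0,0,0],"twist": 0},
    {"jaw": 40,"travel": [0,0,0],"twist": 0},
  ],
)

```text
time: 13.75
tool_pos: [0.6587, 0.1643, 0.1725]
tool_rot: [-3.141, -0.0, 2.446]
contact_force: [0.3, 0.8, -5.1]
opening: 0.0552
```

```bash
python3 st.py; python3 - <<'E'
from h import *
P=robot.observe()["tool_pos"]
d=robot.read_camera("side");cv2.imwrite("pics/side3.png",d)
b=proj("side",P-[0,0,.064]);t=proj("side",P+[0,0,.036]);print(b,t)
for r in robot.regions_of("side","tin_a_label"):
    ys,xs=np.nonzero(r["pixels"]);print(round(r["score"],2),r["xy"],(xs.min(),xs.max(),ys.min(),ys.max()))
x,y=int(b[0]),int(b[1]-15);a=d[y-45:y+45,x-45:x+45];cv2.imwrite("pics/g3.png",cv2.resize(a,(600,600),interpolation=2));print(x-45,y-45)
E
```

```text
{'time': np.float64(13.75), 'qpos': array([ 1.3170e-01,  6.7080e-01,  1.1217e+00, -3.0000e-04,  1.3496e+00,
       -7.4340e-01]), 'tool_pos': array([0.6587, 0.1643, 0.1725]), 'tool_rot': array([-3.141e+00, -2.000e-04,  2.446e+00]), 'contact_force': array([ 0.3121,  0.8497, -5.1421]), 'torque': array([ 0.0548, -0.1107,  0.0303]), 'joint_efforts': array([-6.05000e-02, -6.38094e+01, -2.73044e+01,  1.91000e-02,
        7.29000e-02, -1.55000e-02]), 'opening': np.float64(0.0552)}
[249.76903775 222.23785632] [247.0400029  187.11151614]
0.79 [344.7, 155.4] (np.int64(333), np.int64(352), np.int64(142), np.int64(177))
204 162
```

View pics/g3.png

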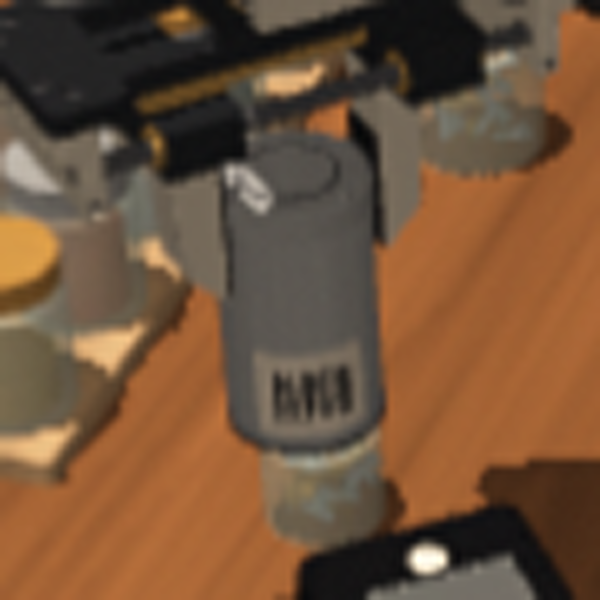

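The held tin is upright, with its barcode facing the side camera. In the crop the label corners are at about (255,350), (358,343), (366,428) and (262,438). I'll fit the label's yaw to them.

```bash
cat > yaw.py <<'E'
from h import *
from scipy.optimize import least_squares
def run(n,off,sc,C,P):
    obs=np.array(C)/sc+off
    def pts(p):
        x=P+np.array([p[1],p[2],-.064+p[3]])
        return np.array([proj("side",x+[.028*np.cos(p[0]+a),.028*np.sin(p[0]+a),z]) for a,z in((-.679,.043),(.679,.043),(.679,.009),(-.679,.009))])
    f=lambda p:np.r_[(pts(p)-obs).ravel(),np.array(p[1:])/.002]
    r=least_squares(f,[2.2,0,0,0]);print(np.degrees(r.x[0]),r.x[1:],np.round((pts(r.x)-obs).ravel(),2))
if __name__=="__main__":
    im=cv2.imread("pics/side3.png")
    a=cv2.resize(im[162:252,204:294],(600,600),interpolation=2).astype(int)
    w=(a[...,2]-a[...,0])
    for row in(355,375,395,415,428):print(row,[int(v) for v in w[row,222:392:6]])
    run("3",np.array([204,162.]),6.667,[(255,350),(358,343),(366,428),(262,438)],robot.observe()["tool_pos"])
E
python3 yaw.py
```

```text
355 [69, 21, 8, 8, 9, 17, 27, 24, 21, 19, 18, 18, 17, 18, 19, 20, 22, 25, 26, 27, 27, 29, 28, 19, 8, 6, 37, 96, 109]
375 [75, 25, 8, 8, 9, 15, 27, 30, 28, 15, 25, 25, 28, 24, 16, 17, 19, 16, 19, 14, 8, 16, 25, 23, 12, 5, 23, 72, 110]
395 [117, 46, 9, 6, 9, 14, 22, 30, 29, 11, 17, 15, 19, 20, 11, 11, 19, 15, 20, 16, 9, 12, 23, 23, 13, 4, 7, 41, 113]
415 [129, 63, 15, 5, 8, 10, 18, 30, 28, 17, 18, 21, 18, 24, 21, 19, 27, 20, 20, 26, 22, 25, 26, 22, 13, 4, 16, 66, 115]
428 [125, 99, 47, 11, 3, 8, 14, 26, 27, 27, 27, 29, 28, 28, 28, 28, 29, 27, 27, 26, 20, 14, 9, 6, 8, 22, 56, 103, 114]
118.9063004084243 [-0.00155239  0.00120466 -0.00225239] [ 0.04  0.53 -0.15 -0.09 -0.57 -1.13  0.03 -0.94]
```

The label yaw is about 119° and needs to be 131.4°, so I'll twist by -2.05 and then lower by 0.81.

>>> carry_out(
  series=[
    {"jaw": 40,"travel": [0,0,0],"twist": -0.7},
    {"jaw": 40,"travel": [0,0,0],"twist": -0.7},
    {"jaw": 40,"travel": [0,0,0],"twist": -0.65},
    {"jaw": 40,"travel": [0,0,0.3],"twist": 0},
    {"jaw": 40,"travel": [0,0,0.3],"twist": 0},
    {"jaw": 40,"travel": [0,0,0.21],"twist": 0},
    {"jaw": 40,"travel": [0,0,0],"twist": 0},
    {"jaw": 40,"travel": [0,0,0],"twist": 0},
  ],
)

```text
time: 14.85
tool_pos: [0.6593, 0.1649, 0.1249]
tool_rot: [3.141, 0.001, 2.663]
contact_force: [-0.2, -0.3, -5.6]
opening: 0.0552
```

```bash
python3 st.py; python3 - <<'E'
from h import *
P=robot.observe()["tool_pos"]
d=robot.read_camera("side");cv2.imwrite("pics/side4.png",d);t=robot.read_camera("top");cv2.imwrite("pics/top4.png",t)
b=proj("side",P-[0,0,.064]);print(b)
x,y=int(b[0]),int(b[1]-15);print(x-45,y-45)
a=cv2.resize(d[y-45:y+45,x-45:x+45],(400,400),interpolation=2)
q=cv2.resize(t[130:230,190:290],(400,400),interpolation=2);q=np.uint8((q/255.)**.6*255)
cv2.imwrite("pics/g4.png",np.hstack([a,q]))
E
```

```text
{'time': np.float64(14.85), 'qpos': array([ 1.3250e-01,  7.0880e-01,  1.1840e+00, -1.0000e-04,  1.2475e+00,
       -9.5980e-01]), 'tool_pos': array([0.6593, 0.1649, 0.1249]), 'tool_rot': array([3.1409e+00, 1.2000e-03, 2.6631e+00]), 'contact_force': array([-0.2472, -0.267 , -5.6437]), 'torque': array([ 0.0577, -0.1395, -0.0708]), 'joint_efforts': array([-4.40000e-03, -6.34778e+01, -2.56767e+01,  1.25000e-02,
        1.08400e-01,  3.20000e-03]), 'opening': np.float64(0.0552)}
[250.68283026 237.88847955]
205 177
```

View pics/g4.png

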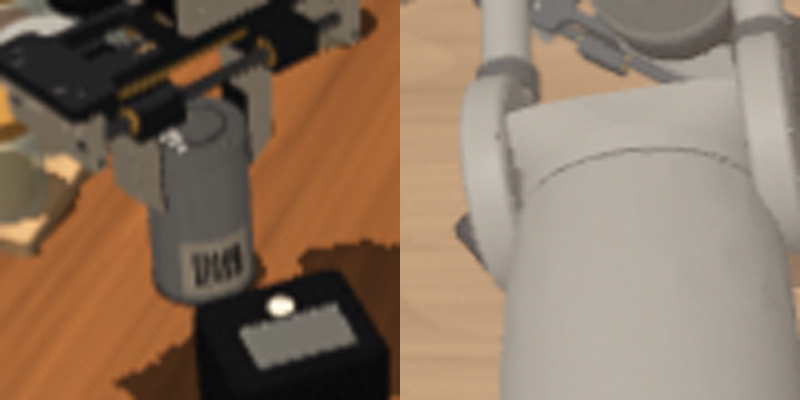

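The tin is upright with its label facing the scanner; in the crop the label is at (215,262) and the scanner's top label at (298,338). I'll cross-check both yaws from this side view.

```bash
python3 - <<'E'
from h import *
from scipy.optimize import least_squares
off=np.array([205,177.])
d=cv2.imread("pics/side4.png");hv=cv2.cvtColor(d,cv2.COLOR_BGR2HSV)
m=((hv[...,2]>90)&(hv[...,1]<60)).astype(np.uint8);k=np.zeros_like(m);k[240:268,250:290]=1
n,l,st,ce=cv2.connectedComponentsWithStats(m*k);i=1+np.argmax(st[1:,4])
q=np.array([atz("side",(x,y),.14)[:2]*1000 for y,x in np.argwhere(l==i)],np.float32)
b=cv2.minAreaRect(q);print("scanner label rect (mm)",b, st[i,4])
led=ce[[j for j in range(1,n) if j!=i]];print("led",[atz("side",c,.14) for c in led])
P=robot.observe()["tool_pos"]
C=np.array([(183,245),(247,233),(185,293)])/4.444+off
def pts(p):
    x=P+np.array([p[1],p[2],-.0648+p[3]])
    return np.array([proj("side",x+[.028*np.cos(p[0]+a),.028*np.sin(p[0]+a),z]) for a,z in((-.679,.043),(.679,.043),(-.679,.009))])
r=least_squares(lambda p:np.r_[(pts(p)-C).ravel(),np.array(p[1:])/.002],[2.2,0,0,0]);print(np.degrees(r.x[0]),r.x[1:],r.fun[:6])
E
```

```text
scanner label rect (mm) ((561.3279418945312, 277.7694396972656), (48.381805419921875, 46.89330291748047), 42.105003356933594) 231
led [array([0.60487323, 0.26224406, 0.14      ])]
130.71223744513458 [-0.00168288  0.00064585 -0.00169343] [-0.39159324 -0.26173152 -0.56033108 -1.0694996   0.12895556  0.12550587]
```

Both yaws agree: the label is at about 130.7–131.5° and the scanner at 131.4–132°. I'll let it settle, then check and hand in.

>>> carry_out(
  series=[
    {"jaw": 40,"travel": [0,0,0.01],"twist": 0},
    {"jaw": 40,"travel": [0,0,0],"twist": 0},
    {"jaw": 40,"travel": [0,0,0],"twist": 0},
    {"jaw": 40,"travel": [0,0,0],"twist": 0},
    {"jaw": 40,"travel": [0,0,0],"twist": 0},
    {"jaw": 40,"travel": [0,0,0],"twist": 0},
    {"jaw": 40,"travel": [0,0,0],"twist": 0},
    {"jaw": 40,"travel": [0,0,0],"twist": 0},
  ],
)

```text
time: 15.95
tool_pos: [0.6588, 0.1648, 0.1235]
tool_rot: [-3.142, 0.0, 2.663]
contact_force: [-0.3, -0.9, -6.5]
opening: 0.0558
```

```bash
python3 st.py; python3 - <<'E'
from h import *
print(np.round(robot.observe()["qvel"],4)); print(robot.hand_in())
E
```

```text
{'time': np.float64(15.95), 'qpos': array([ 1.3250e-01,  7.0990e-01,  1.1859e+00, -1.0000e-04,  1.2458e+00,
       -9.5990e-01]), 'tool_pos': array([0.6588, 0.1648, 0.1235]), 'tool_rot': array([-3.1415,  0.    ,  2.6633]), 'contact_force': array([-0.2572, -0.8911, -6.4905]), 'torque': array([ 0.0352, -0.1259, -0.0089]), 'joint_efforts': array([-3.00000e-04, -6.44430e+01, -2.61781e+01,  1.32000e-02,
        7.12000e-02,  0.00000e+00]), 'opening': np.float64(0.0558)}
[ 0.0003 -0.0006 -0.0008 -0.0003 -0.0008  0.0004]
the job is handed in; nothing more can be done
None
```

I lifted both tins in turn. The far one felt like about 3.0 N and the near one about 6.7 N, so the near tin is the fuller. I set the lighter tin back upright, and a silhouette fit put it within 1 mm of where it had stood. Then I showed the fuller tin to the scanner and handed in while holding it there, at about 16 s.

**Last checks:**
- **Hold:** the tin is upright and still, held by its upper third with 40 N. The measured force is about 6.5 N, close to the tin's own weight, so it touches nothing else.
- **Height and distance:** the label's middle is about 85 mm above the bench. By my fitted scanner position it is about 80 mm from the window.
- **Facing:** the label yaw came out at 130.7–131.5°, against 131.4–132° for the scanner.

**Less certain:**
- **Window side:** I inferred which face holds the window from the LED and glints on one edge, because neither camera sees the glass directly.
- **Side-camera cross-check:** this check of the scanner's pose was rough, because its top label and LED partly merged in the mask. It agreed within about 1° and 3 mm.
- **Wrist force:** the reading wandered by about 1 N, well below the difference between the tins.
- **Other items:** I did not measure again whether the other things on the bench stayed put. The views showed nothing disturbed and the force readings showed no contact.

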